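Snug down the loose wing nut of a packing guide

TASK

One of the two wing nuts that clamp the metal fence of the packing guide has worked loose and stands up off its washer. Without gripping it, push its wings round clockwise (seen from above) with light fingertip strokes, stroke after stroke, until the nut is fully down and snug. Leave the tight wing nut as it is, do not push or lift the things standing around, and finish clear of everything.

Things in the scene. Friction and masses are not known exactly. Their poses are not given: they have to be found in the camera images.
- loose_nut_centre (a point): Centre of the loose steel wing nut, on its upright axis, 18 mm above its underside. Round hub 24 mm across at the foot, 19 mm at the top, 18 mm high; two opposite flat upright wings, 5 mm thick, reach 32 mm out from the axis and from 6 to 30 mm above the underside. x runs along the wings (one at +x, one at -x), z up. When snug this point is 37 mm above the table.
- nut_loose (a joint): How far the loose nut is unscrewed, rad: 0 = fully down and snug on its washer, a springy stop (rubber: gives about 2.5 N m per rad when pushed on past snug); grows counter-clockwise seen from above (a full turn lifts it 6 mm). Starts between 5 and 8.5, so 5 to 8 mm above its washer. Turns lightly (0.03 N m, 1 to 2 N at a wing), stays where it is left and cannot come off.
- stud_loose: The fixed upright stud, with rubber washer (30 mm across, 2 mm thick), that carries the loose nut. Origin on its axis at the washer's underside, 17 mm above the table, on the upper face of the fence's flat foot. It does not move.
- tight_nut_centre (a point): Centre of the other wing nut, same shape and size, already down on its washer, 160 mm from the loose one along the fence. Either nut can be at the left or the right end.
- nut_tight (a joint): How far the tight nut is unscrewed, rad: 0 = snug, as it starts. It is stiff (0.5 N m).
- fence_top (a point): Middle of the top edge of the guide's upright aluminium fence, 65 mm above the table, 260 mm long (y), 4 mm thick. x points from the fence, away from the robot, to the side where both nuts stand, their axes 36.5 mm from the fence's middle plane and 80 mm either side of this point; a fingertip hardly fits between nut and fence. The guide is fixed.
- box_a: Clear clamshell box with a pie, 118 x 128 mm, 55 mm high, on the guide's 12 mm board on the robot's side of the fence. Origin at the centre of its underside. Bystander, as all that follow.
- box_b: Same clamshell box, on the table to the right of the guide. Origin at the centre of its underside.
- cutter: Steel ring cutter, 60 mm across, 35 mm high, on the table beyond the guide. Origin at the centre of its underside.
- cup: Small white bowl, 72 mm across, 50 mm high, beyond the guide. Origin at the centre of its underside.
- jar: Amber jar, 60 mm across, 75 mm high, beyond the guide. Origin at the centre of its underside.
- spatula: Spatula lying on the table to the left of the guide. Origin on its underside.

How it is judged:
By the outcome, as a careful person would: the job done as asked, in the order asked, and still so for the second after the job is handed in, with the robot touching nothing.
It also fails if it takes over 61 s, if anything falls off the work surface, if the arm or the gripper's body presses on something with over 40 N, if the wrist force passes 120 N, or if a joint passes its speed limit or range.

ROBOT

A 6-joint arm with a two-finger parallel gripper is mounted at the origin on the work surface. World frame = base frame: x ahead of the robot, y to its left, z up, the work surface at z = 0. Lengths are in m, angles in rad, forces in N, time in s.
With the tool pointing down it reaches from about 0.325 to 0.75 m from the base axis. Payload 7.6 kg.
Tool frame: the origin (TCP) lies on the centre line of the jaws, within the pads' length; the fingertips stand finger_overhang ahead of it and the grasp point (between the pads) lies 5 mm behind it (finger_overhang is the distance from the TCP to the fingertips, in m); x points along the fingers, y is the direction in which the jaws open and shut, and the axes are right-handed (so a half turn about x gives the same grasp; the last joint's range is limited). The gripper opens to 85 mm and grips with 20 to 120 N. Pads are 22 mm wide; open, the fingers measure 114 mm over their backs; the gripper's body (76 mm by 85 mm) begins 54 mm behind the grasp point. The pads swing forward as they close: fully open they stand 13 mm farther back than shut.
Start: joints at [-1.306, 0.052, 1.401, -0, 1.689, -0.07], TCP at [0.173, -0.496, 0.245] pointing down, gripper open.
Joint ranges: [-2.9, 2.9], [-0.91, 2.17], [0.12, 2.37], [-1.06, 4.2], [0.26, 2.73], [-2.93, 2.93]. Speed limits (rad/s): [2.57, 2.57, 3.01, 3.14, 3.14, 3.14].

INTERFACE

Orientations are given as a unit quaternion [w, x, y, z].
In Python, from cell import state, capture, close_job, finger_overhang gives the robot as it stands.
- The arm moves only by the tool jog_arm, never from a script. Its argument "series" is one flat list of numbers, 5 for each row, row after row: the opening in per cent of the stroke, from 0 (shut) to 100 (fully open), then the shift along the tool's x, y, z in cm, then the turn about the tool's x in rad. In form: [claw, dx, dy, dz, yaw, claw, dx, dy, dz, yaw, ...]. A call has 1 to 20 rows; each row shifts and turns the commanded pose from where the row before left it, along the tool's axes as they then stand; what a row does not reach is not made up. A row lasts 1/8 s, in which the tool goes at most 62.5 mm and 10.7 degrees, less where a joint would pass 70% of its speed; a pose out of reach is approached as far as the arm can. A call is refused whole if a number of a shift passes 6.25 or a number of a turn 0.188, either way. A call with a gripper value outside its range is refused whole. The fingers move at their own pace and stop on an object; the grip force is fixed at half the most. Time passes only in rows, so rows that do not move let the fingers close. It gives the time, the measured TCP pose, the force and the opening at its end, in the units of the state.
- state(): the state, without advancing time (a new reading comes with each control period).
- capture(name): name is "scene" or "top"; returns a dict with "frame" (384x512x3 uint8, red, green, blue), "mtx" (3x3 intrinsics, pixels), "world_to_cam" (4x4, takes a point from world to camera coordinates). Camera axes: x right, y up, looking along -z (the intrinsics and any distortion apply to the point x, -y, -z); pixel columns grow to the right and rows downward; lengths in m; the calibration is good to about 2 mm. A picture is of the moment at which its call begins. There is no depth.
- close_job(): hands the job in, once; it reports no verdict.
The state is a dict: "time": time; "q": joint angles; "joint_vel": joint speeds; "joint_torque": joint torques, N m; "ee_pos": TCP position; "eef_rot": TCP orientation; "ft_force": force on the tool from outside, world axes, zero at the start; "wrist_torque": the same for the moment, N m; "opening": finger opening in m.
Only numpy, scipy, OpenCV 4.12 (cv2) and the standard library are available. Lean on these libraries where they do the work, as an engineer would, in place of code of your own. Each camera call takes 0.05 s, during which the arm holds its last target. There are 200 camera calls.

## Working session

There is one attempt and no reset: what is moved stays moved. The work goes in short steps, Python scripts to look and compute and a tool call to move; the robot and the scene stay as the last step left them, time stands still between calls to the robot, and variables do not carry over. Pictures are saved under pics/ and viewed, about 8 in all and at most 12, crops included, and the job is handed in when it is done.

Besides the shell and the picture viewer there is one more tool, called after "Emit:" as name(argument=value, ...) on one line, values as JSON. jog_arm: Moves the arm, as the interface text tells. Its arguments: {"type":"object","properties":{"series":{"type":"array","items":{"type":"number"}}},"required":["series"]}

```bash
mkdir -p pics; cat > h.py <<'E'
import numpy as np, cv2
from cell import state, capture, close_job, finger_overhang
def ray(c,u,v):
    M=np.array(c["world_to_cam"]);K=np.array(c["mtx"])
    d=np.linalg.inv(K)@[u,v,1]; d=np.array([d[0],-d[1],-d[2]])
    R=M[:3,:3]; return -R.T@M[:3,3], R.T@d
def onz(c,u,v,z):
    o,d=ray(c,u,v); return o+d*(z-o[2])/d[2]
def proj(c,p):
    M=np.array(c["world_to_cam"]);q=M[:3,:3]@np.array(p)+M[:3,3]
    w=np.array(c["mtx"])@[q[0],-q[1],-q[2]]; return w[:2]/w[2]
def tri(c1,p1,c2,p2):
    o1,d1=ray(c1,*p1);o2,d2=ray(c2,*p2)
    A=np.stack([d1,-d2],1);s=np.linalg.lstsq(A,o2-o1,rcond=None)[0]
    a=o1+d1*s[0];b=o2+d2*s[1];return (a+b)/2,np.linalg.norm(a-b)
E
python3 - <<'E'
from h import *
print(state(),finger_overhang)
for n in("scene","top"):
    c=capture(n);print(n,c.keys(),np.round(ray(c,256,192),3))
    np.save(n+"0.npy",c,allow_pickle=True)
    cv2.imwrite(f"pics/{n}0.png",cv2.resize(c["frame"][...,::-1],(768,576),interpolation=cv2.INTER_CUBIC))
E
```

```text
{'time': 0.0, 'q': array([-1.30626930e+00,  5.28563515e-02,  1.40172496e+00, -1.78241188e-05,
        1.68859951e+00, -7.02950517e-02]), 'joint_vel': array([-0.00108112, -0.000186  , -0.00082888, -0.00032005, -0.00222089,
       -0.00068068]), 'joint_torque': array([ 1.14705406e-03, -3.81669617e+01, -3.60180867e+01,  4.35634206e-05,
        6.22420222e-03,  7.84958786e-06]), 'ee_pos': array([ 0.17246243, -0.4955704 ,  0.24446204]), 'eef_rot': array([-0.11726629, -0.69716028, -0.11838279,  0.69728163]), 'ft_force': array([ 0.29720679, -0.82470557, -0.14866082]), 'wrist_torque': array([-0.04991928, -0.00925184, -0.0758294 ]), 'opening': 0.08535690174098069} 0.014
scene dict_keys(['frame', 'mtx', 'world_to_cam']) [[ 1.159  0.324  0.669]
 [-0.649 -0.346 -0.677]]
top dict_keys(['frame', 'mtx', 'world_to_cam']) [[ 0.494 -0.01   0.981]
 [ 0.087  0.011 -0.996]]
```

View pics/scene0.png

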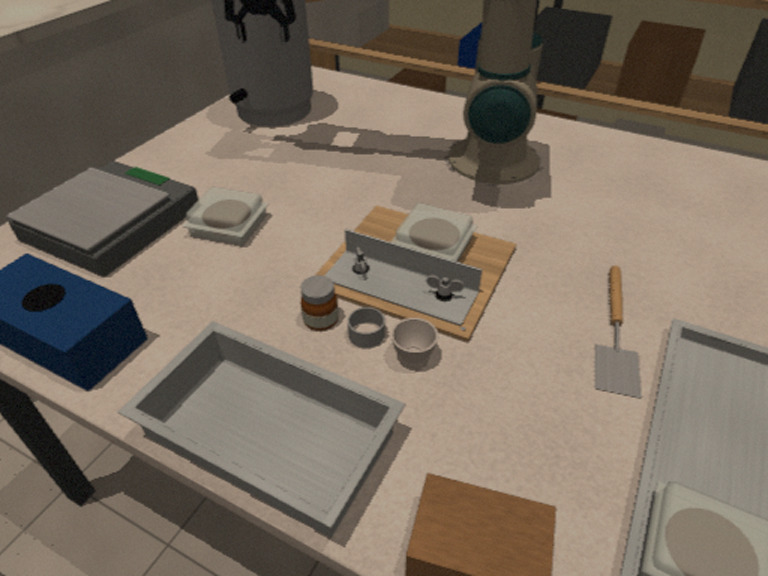

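View pics/top0.png

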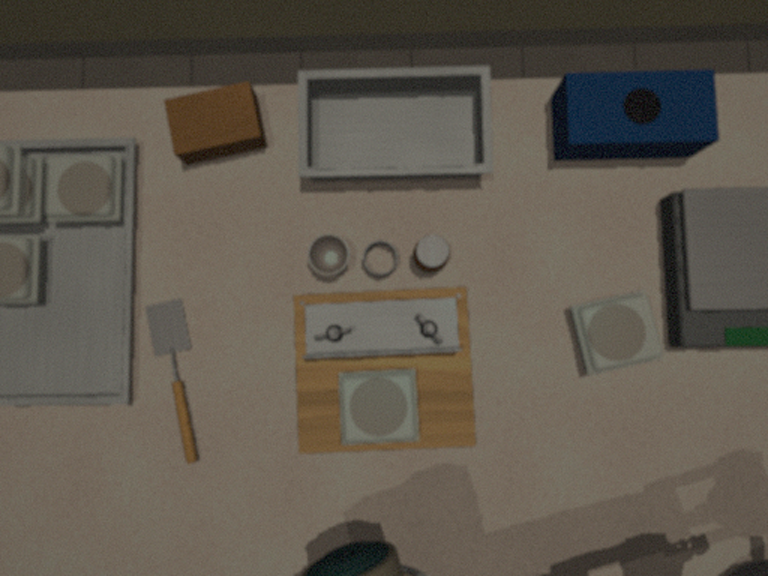

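Fence and both nuts found: top view nuts at (335,333) and (428,328) in the enlarged image; the same in the scene view at (445,288) and (361,262). I'll zoom in on both views to tell which is raised.

```bash
python3 - <<'E'
import numpy as np,cv2
s=np.load("scene0.npy",allow_pickle=True).item()["frame"];t=np.load("top0.npy",allow_pickle=True).item()["frame"]
a=cv2.resize(s[145:220,205:335],None,fx=6,fy=6,interpolation=cv2.INTER_CUBIC)[:,:780]
b=cv2.resize(t[190:245,190:320],None,fx=6,fy=6,interpolation=cv2.INTER_CUBIC)[:150*2]
cv2.imwrite("pics/a.png",a[...,::-1]);cv2.imwrite("pics/b.png",b[...,::-1])
print(a.shape,b.shape)
E
```

```text
(450, 780, 3) (300, 780, 3)
```

View pics/a.png

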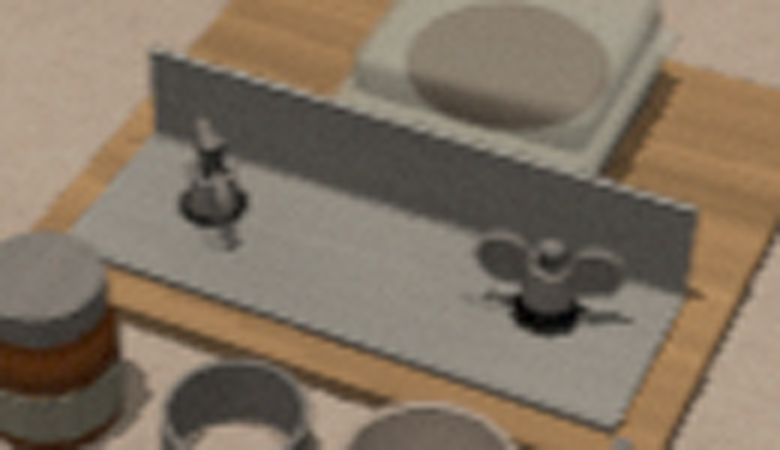

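View pics/b.png

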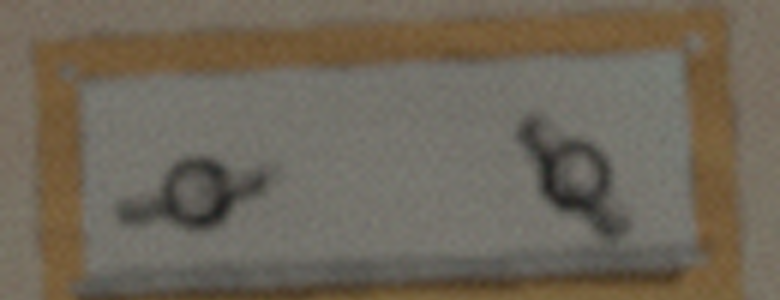

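Scene crop: the +y nut (552,247) stands well above its dark washer, while the -y nut sits low. I'll check with heights from two views.

```bash
python3 - <<'E'
from h import *
s=np.load("scene0.npy",allow_pickle=True).item();t=np.load("top0.npy",allow_pickle=True).item()
S=lambda u,v:(205+u/6-.4,145+v/6-.4);T=lambda u,v:(190+u/6-.4,190+v/6-.4)
for n,a,b in[("tipL+y",(620,270),(122,214)),("tip2",(482,252),(265,178)),("hub",(552,245),(198,193)),("R hubtop",(211,160),(575,175)),
 ("fence +y end",(695,212),(78,290)),("fence -y end",(152,53),(705,262)),("foot",(622,425),(80,80))]:
    print(n,np.round(tri(s,S(*a),t,T(*b)),4) if 0 else [np.round(x,4) for x in tri(s,S(*a),t,T(*b))])
for z in(.037,.044,.02):print(z,onz(t,*T(198,193),z),onz(t,*T(575,175),z))
# things beyond: jar, cutter, cup
for n,u,v,z in[("cup",328,256,.05),("cutter",380,259,.035),("jar",431,252,.075),("boxa",378,404,.055)]:print(n,np.round(onz(t,u/1.5,v/1.5,z),3))
for n,a in[("washer+y",(546,318)),("washer-y",(213,205))]:print(n,onz(s,*S(*a),.019))
E
```

```text
tipL+y [array([0.4945, 0.1161, 0.0457]), np.float64(0.0012)]
tip2 [array([0.508 , 0.0581, 0.0424]), np.float64(0.0016)]
hub [array([0.5018, 0.0858, 0.0528]), np.float64(0.0031)]
R hubtop [array([ 0.5079, -0.0717,  0.0429]), np.float64(0.0008)]
fence +y end [array([0.4633, 0.1338, 0.0605]), np.float64(0.0021)]
fence -y end [array([ 0.4717, -0.1224,  0.06  ]), np.float64(0.0009)]
foot [array([0.5512, 0.14  , 0.017 ]), np.float64(0.0035)]
0.037 [0.50257298 0.08593896 0.037     ] [ 0.50775605 -0.07168992  0.037     ]
0.044 [0.50250831 0.08522938 0.044     ] [ 0.50765294 -0.07123025  0.044     ]
0.02 [0.50273004 0.08766221 0.02      ] [ 0.50800648 -0.07280626  0.02      ]
cup [0.63  0.094 0.05 ]
cutter [0.626 0.007 0.035]
jar [ 0.63  -0.077  0.075]
boxa [0.386 0.013 0.055]
washer+y [0.5088483 0.0903139 0.019    ]
washer-y [ 0.51023349 -0.07067923  0.019     ]
```

```bash
python3 - <<'E'
from h import *
from scipy.spatial.transform import Rotation as R
q=state()["eef_rot"];print(np.round(R.from_quat([*q[1:],q[0]]).as_matrix(),3))
E
```

```text
[[-0.     0.329 -0.944]
 [ 0.001 -0.944 -0.329]
 [-1.    -0.001 -0.   ]]
```

Loose nut is at about (0.502, 0.0865), wings near 103°, raised about 6 mm. Next: turn the tool, shut the fingers and travel high to beside the nut's far side.

Emit:
jog_arm(series=[0,0,0,0,0.151,0,0,0,0,0.151,0,0,-4.02,-2.73,0,0,0,-4.02,-2.73,0,0,0,-4.02,-2.73,0,0,0,-4.02,-2.73,0,0,0,-4.02,-2.73,0,0,0,-4.02,-2.73,0,0,0,-4.02,-2.73,0,0,0,-4.02,-2.73,0,0,0,-4.02,-2.73,0,0,0,-4.02,-2.73,0,0,0,-4.02,-2.73,0,0,0,-4.02,-2.73,0,0,0,-4.02,-2.73,0,0,0,-4.02,-2.73,0,0,0,0,0,0,0,0,0,0,0])

```text
time: 2.35
ee_pos: [0.5358, 0.0789, 0.2448]
eef_rot: [-0.012, -0.707, -0.011, 0.707]
ft_force: [-0.1, -0.6, -0.1]
opening: 0.0
```

Emit:
jog_arm(series=[0,5,0,0,0,0,5,0,0,0,0,3,0,0,0,0,2,0,0,0,0,0,0,0,0])

```text
time: 2.98
ee_pos: [0.5348, 0.078, 0.094]
eef_rot: [-0.011, -0.706, -0.011, 0.708]
ft_force: [0.6, -0.5, 0.3]
opening: -0.0003
```

```bash
python3 - <<'E'
from h import *
st=state();print(st["ee_pos"],st["ft_force"])
c=capture("scene");p=np.array(st["ee_pos"])-[0,0,.014]
u=proj(c,p);print("tip px",u)
a=cv2.resize(c["frame"][110:235,205:335],None,fx=6,fy=6,interpolation=cv2.INTER_CUBIC)[:600]
print((u-[205,110])*6)
cv2.imwrite("pics/c.png",a[...,::-1])
E
```

```text
[0.53481597 0.07796104 0.09402018] [ 0.57966994 -0.52431972  0.26079932]
tip px [288.23337329 184.05255517]
[499.40023974 444.31533104]
```

View pics/c.png

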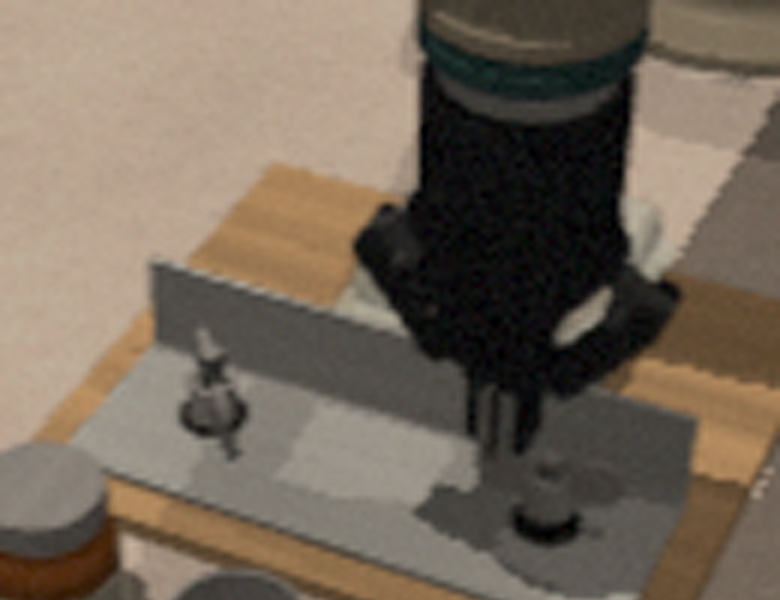

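Tip seen at about (503,450), agreeing with the predicted (499,444); the nut's hub is at (548,490). Lower beside the nut, then make the first short stroke on the -y wing.

Emit:
jog_arm(series=[0,2.3,0,0,0,0,2.3,0,0,0,0,0,0,0,0,0,0,0.58,0.36,0,0,0,0.58,0.36,0,0,0,0.37,0.44,0,0,0,0.37,0.44,0,0,0,0.2,0.54,0,0,0,0.2,0.54,0,0,0,0,0.57,0,0,0,0,0.57,0,0,0,-0.08,0.28,0,0,0,-0.07,0.28,0,0,0,0,0,0])

```text
time: 4.78
ee_pos: [0.4928, 0.0562, 0.0492]
eef_rot: [-0.012, -0.707, -0.012, 0.707]
ft_force: [0.7, -0.6, -0.4]
opening: 0.0002
```

Emit:
jog_arm(series=[0,-3,0,0,0,0,-3,0,0,0,0,0,0,0,0])

```text
time: 5.15
ee_pos: [0.4942, 0.0563, 0.1115]
eef_rot: [0.012, 0.708, 0.012, -0.706]
ft_force: [-0.3, 0.4, 0.1]
opening: 0.0001
```

```bash
cat > v.py <<'E'
import sys
from h import *
c=capture("scene");print(state()["ee_pos"],state()["ft_force"])
cv2.imwrite("pics/%s.png"%sys.argv[1],cv2.resize(c["frame"][165:215,260:330],None,fx=8,fy=8,interpolation=cv2.INTER_CUBIC)[...,::-1])
E
python3 v.py d
```

```text
[0.49327925 0.05627408 0.10975322] [-0.10271359 -0.73474806 -1.10125819]
```

View pics/d.png

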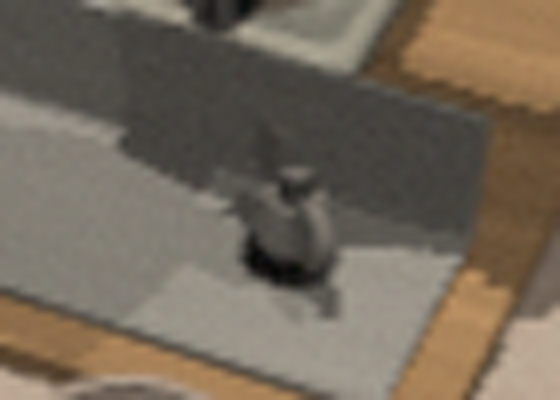

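```bash
python3 - <<'E'
from h import *
c=np.load("scene0.npy",allow_pickle=True).item()
for th in range(0,110,15):
    r=[]
    for k in(0,180):
        t=np.radians(th+k);p=[.502+.028*np.cos(t),.0865+.028*np.sin(t),.05];r.append(np.round((proj(c,p)-[260,165]+.4)*8))
    print(th,*r)
E
```

```text
0 [256. 229.] [327. 122.]
15 [279. 234.] [305. 117.]
30 [303. 236.] [282. 116.]
45 [326. 233.] [260. 119.]
60 [347. 226.] [239. 125.]
75 [364. 216.] [222. 135.]
90 [376. 203.] [210. 147.]
105 [382. 188.] [203. 162.]
```

Far wing tip at (262,130), so wings are near 45°: the nut turned about 58°. Now go over to the +y side and lower.

Emit:
jog_arm(series=[0,0,-3.14,-0.33,0,0,0,-3.14,-0.33,0,0,0,0,0,0,0,3,0,0,0,0,3,0,0,0,0,0,0,0,0])

```text
time: 5.95
ee_pos: [0.4952, 0.1181, 0.0461]
eef_rot: [-0.012, -0.705, -0.011, 0.709]
ft_force: [0.4, 0.1, 0.3]
opening: 0.0002
```

Emit:
jog_arm(series=[0,0,0,-0.575,0,0,0,0.1,-0.566,0,0,0,0.197,-0.54,0,0,0,0.288,-0.498,0,0,0,0.37,-0.44,0,0,0,0.44,-0.37,0,0,0,0.498,-0.288,0,0,0,0.54,-0.197,0,0,0,0.566,-0.1,0,0,0,0.575,0,0,0,0,0.566,0.1,0,0,0,0.54,0.197,0,0,0,0.498,0.288,0,0,0,0.44,0.37,0,0,0,0.37,0.44,0,0,0,0.288,0.498,0,0,0,0.197,0.54,0,0,0,0.1,0.566,0,0,0,0,0.575,0,0,0,-0.1,0.566,0])

```text
time: 8.45
ee_pos: [0.4937, 0.0543, 0.0493]
eef_rot: [0.012, 0.707, 0.011, -0.707]
ft_force: [1.9, 0.1, 0.3]
opening: 0.0001
```

Emit:
jog_arm(series=[0,0,0,0,0,0,-3,0,0,0,0,-3,0,0,0,0,0,0,0,0])

```text
time: 8.95
ee_pos: [0.4952, 0.0544, 0.1116]
eef_rot: [0.012, 0.709, 0.012, -0.706]
ft_force: [0.6, 0.2, -1.2]
opening: 0.0001
```

```bash
python3 v.py e
```

```text
[0.49427978 0.05441362 0.10978008] [ 0.67005747 -0.00481279 -0.17305777]
```

View pics/e.png

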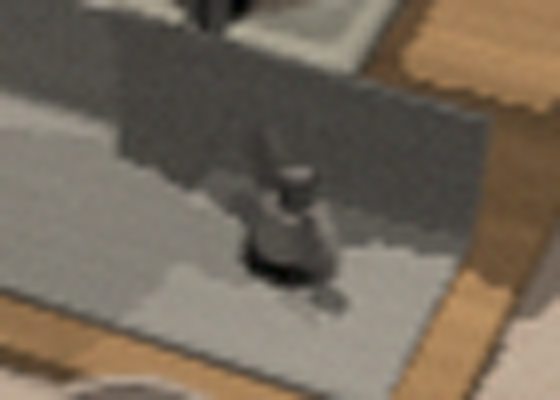

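The wings look the same (half a turn made) and a bit lower, with the tip at (265,140). About 4.1 rad done so far. Now the third stroke, watching force in small steps.

Emit:
jog_arm(series=[0,0,-3.23,-0.3,0,0,0,-3.23,-0.3,0,0,0,0,0,0,0,3,0,0,0,0,3,0,0,0,0,0,0,0,0,0,0,0,-0.575,0,0,0,0.1,-0.566,0,0,0,0.197,-0.54,0,0,0,0.288,-0.498,0,0,0,0.37,-0.44,0,0,0,0.44,-0.37,0,0,0,0,0,0])

```text
time: 10.62
ee_pos: [0.5287, 0.1057, 0.0494]
eef_rot: [0.011, 0.707, 0.011, -0.707]
ft_force: [0.2, 0.9, -0.1]
opening: -0.0004
```

Emit:
jog_arm(series=[0,0,0.38,-0.2,0,0,0,0.39,-0.19,0,0,0,0,0,0])

```text
time: 11.0
ee_pos: [0.5325, 0.0982, 0.0493]
eef_rot: [0.012, 0.707, 0.011, -0.707]
ft_force: [-0.3, 1.0, 0.3]
opening: 0.0003
```

φ now about 20°; 20→5°.

Emit:
jog_arm(series=[0,0,0.42,-0.12,0,0,0,0.43,-0.06,0,0,0,0,0,0])

```text
time: 11.38
ee_pos: [0.5347, 0.0897, 0.0494]
eef_rot: [0.012, 0.707, 0.011, -0.707]
ft_force: [-0.3, -0.2, 0.0]
opening: 0.0003
```

Emit:
jog_arm(series=[0,0,0.43,-0.01,0,0,0,0.43,0.04,0,0,0,0,0,0])

```text
time: 11.75
ee_pos: [0.5346, 0.081, 0.0494]
eef_rot: [0.012, 0.707, 0.011, -0.707]
ft_force: [1.4, 0.8, 0.2]
opening: -0.0001
```

φ≈-10°; on to -25°.

Emit:
jog_arm(series=[0,0,0.42,0.1,0,0,0,0.4,0.16,0,0,0,0,0,0])

```text
time: 12.12
ee_pos: [0.5319, 0.0729, 0.0492]
eef_rot: [-0.012, -0.707, -0.011, 0.707]
ft_force: [0.0, 0.5, -0.3]
opening: 0.0001
```

Emit:
jog_arm(series=[0,0,0.38,0.19,0,0,0,0.36,0.24,0,0,0,0,0,0])

```text
time: 12.5
ee_pos: [0.5279, 0.0653, 0.0493]
eef_rot: [0.012, 0.707, 0.011, -0.707]
ft_force: [0.0, -0.0, -0.3]
opening: -0.0001
```

Emit:
jog_arm(series=[0,0,0.31,0.3,0,0,0,0.27,0.33,0,0,0,0,0,0])

```text
time: 12.88
ee_pos: [0.5217, 0.0594, 0.0493]
eef_rot: [-0.012, -0.707, -0.011, 0.707]
ft_force: [0.5, 0.4, 0.6]
opening: 0.0001
```

Emit:
jog_arm(series=[0,0,0.22,0.37,0,0,0,0.18,0.39,0,0,0,0,0,0])

```text
time: 13.25
ee_pos: [0.5142, 0.0553, 0.0493]
eef_rot: [-0.012, -0.707, -0.011, 0.707]
ft_force: [1.2, -0.2, 0.0]
opening: -0.0004
```

Emit:
jog_arm(series=[0,0,0.13,0.41,0,0,0,0.07,0.42,0,0,0,0,0,0])

```text
time: 13.62
ee_pos: [0.5059, 0.053, 0.0493]
eef_rot: [-0.012, -0.707, -0.011, 0.707]
ft_force: [1.9, -0.9, -0.1]
opening: 0.0003
```

Emit:
jog_arm(series=[0,0,0,0.43,0,0,0,-0.03,0.43,0,0,0,0,0,0])

```text
time: 14.0
ee_pos: [0.4973, 0.0532, 0.0493]
eef_rot: [-0.012, -0.707, -0.012, 0.707]
ft_force: [1.0, -0.1, -0.1]
opening: 0.0001
```

Emit:
jog_arm(series=[0,0,-0.09,0.42,0,0,0,0,0,0])

```text
time: 14.25
ee_pos: [0.4931, 0.054, 0.0493]
eef_rot: [-0.012, -0.707, -0.012, 0.707]
ft_force: [0.9, -0.8, -0.6]
opening: -0.0001
```

Emit:
jog_arm(series=[0,-3,0,0,0,0,-3,0,0,0,0,0,0,0,0])

```text
time: 14.62
ee_pos: [0.4946, 0.0541, 0.1116]
eef_rot: [0.012, 0.709, 0.012, -0.706]
ft_force: [0.2, 0.6, -0.2]
opening: 0.0001
```

```bash
python3 v.py f
```

```text
[0.49363738 0.05401418 0.1097614 ] [ 0.05718527 -0.62556763 -0.42303509]
```

View pics/f.png

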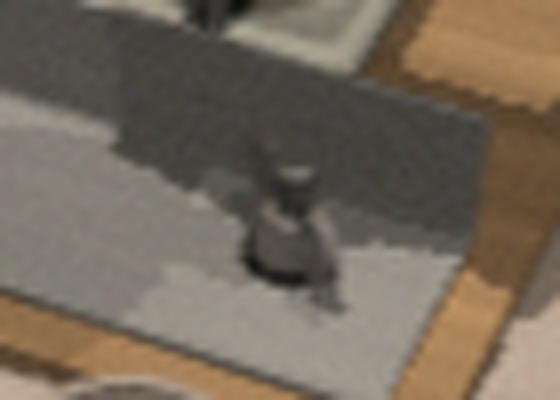

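Lower again (tip about (262,148)), about 7.2 rad done, no stop felt. Fourth stroke follows.

Emit:
jog_arm(series=[0,0,-3.25,-0.33,0,0,0,-3.25,-0.32,0,0,0,0,0,0,0,3,0,0,0,0,3,0,0,0,0,0,0,0,0,0,0,0,-0.575,0,0,0,0.1,-0.566,0,0,0,0.1,-0.27,0,0,0,0,0,0])

```text
time: 15.92
ee_pos: [0.5124, 0.1176, 0.0498]
eef_rot: [0.011, 0.707, 0.012, -0.707]
ft_force: [0.8, 0.6, 1.2]
opening: -0.0002
```

Emit:
jog_arm(series=[0,0,0.11,-0.26,0,0,0,0.14,-0.25,0,0,0,0,0,0])

```text
time: 16.3
ee_pos: [0.5172, 0.1152, 0.0492]
eef_rot: [-0.012, -0.707, -0.012, 0.707]
ft_force: [-0.3, -0.2, -0.6]
opening: -0.0003
```

Emit:
jog_arm(series=[0,0,0.18,-0.25,0,0,0,0.2,-0.22,0,0,0,0,0,0])

```text
time: 16.68
ee_pos: [0.5223, 0.1115, 0.0494]
eef_rot: [0.012, 0.707, 0.011, -0.707]
ft_force: [-0.7, 0.3, -0.1]
opening: -0.0002
```

Emit:
jog_arm(series=[0,0,0.22,-0.22,0,0,0,0.24,-0.2,0,0,0,0,0,0])

```text
time: 17.05
ee_pos: [0.5263, 0.1072, 0.0493]
eef_rot: [-0.011, -0.707, -0.012, 0.707]
ft_force: [-0.8, 2.3, 0.7]
opening: 0.0001
```

Emit:
jog_arm(series=[0,0,0.25,-0.17,0,0,0,0.26,-0.15,0,0,0,0,0,0])

```text
time: 17.42
ee_pos: [0.5281, 0.104, 0.0487]
eef_rot: [-0.011, -0.706, -0.013, 0.708]
ft_force: [-8.1, 10.3, 2.3]
opening: 0.0003
```

Force rose to 13 N — probably the springy stop. I'll back off, lift clear away and look.

Emit:
jog_arm(series=[0,0,-0.4,0.2,0,0,0,-0.4,0.2,0,0,-3,0,0,0,0,-3,0,0,0,0,-4,0,0,0,0,0,5,0,0,0,0,5,2,0,0,0,5,3,0,0,0,0,0,0])

```text
time: 18.55
ee_pos: [0.4792, -0.0446, 0.1494]
eef_rot: [0.01, 0.707, 0.009, -0.707]
ft_force: [0.7, -0.1, 0.3]
opening: -0.0003
```

```bash
python3 v.py g; python3 - <<'E'
from h import *
c=np.load("scene0.npy",allow_pickle=True).item()
for th in range(-30,60,10):
    r=[]
    for k in(0,180):
        t=np.radians(th+k);p=[.502+.028*np.cos(t),.0865+.028*np.sin(t),.045];r.append(np.round((proj(c,p)-[260,165]+.4)*8))
    print(th,*r)
E
```

```text
[ 0.4800569  -0.04312122  0.14960343] [ 0.11833418  0.32473907 -0.4561284 ]
-30 [218. 219.] [362. 155.]
-20 [229. 227.] [352. 147.]
-10 [241. 235.] [340. 140.]
0 [255. 241.] [326. 134.]
10 [270. 245.] [311. 131.]
20 [286. 247.] [296. 128.]
30 [302. 248.] [281. 128.]
40 [317. 246.] [266. 129.]
50 [332. 243.] [252. 132.]
```

View pics/g.png

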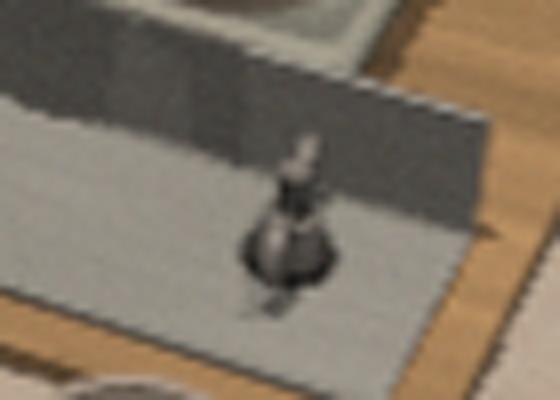

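Wings now at about 12° (far tip (308,140)), and the nut sits in its washer like the tight one. I'll confirm with a gentle second push at a flatter contact.

Emit:
jog_arm(series=[0,0,-5.2,-1.8,0,0,0,-5.2,-1.8,0,0,0,-5.2,-1.8,0,0,0,0,0,0,0,5,0,0,0,0,5,0,0,0,0,0,0,0,0,0,0,0.2,0,0,0,0,0.2,0,0,0,0,0,0,0])

```text
time: 19.85
ee_pos: [0.5303, 0.1121, 0.0511]
eef_rot: [0.011, 0.708, 0.012, -0.706]
ft_force: [-0.8, -0.1, 0.1]
opening: 0.0002
```

Emit:
jog_arm(series=[0,0,0.15,0,0,0,0,0.15,0,0,0,0,0,0,0])

```text
time: 20.23
ee_pos: [0.5294, 0.1091, 0.0493]
eef_rot: [-0.012, -0.707, -0.012, 0.707]
ft_force: [0.6, -0.6, -0.0]
opening: -0.0001
```

Emit:
jog_arm(series=[0,0,0.1,0,0,0,0,0.1,0,0,0,0,0,0,0])

```text
time: 20.6
ee_pos: [0.5295, 0.1074, 0.0493]
eef_rot: [0.011, 0.707, 0.012, -0.707]
ft_force: [0.7, 1.9, 0.7]
opening: 0.0002
```

Emit:
jog_arm(series=[0,0,0.1,0,0,0,0,0.1,0,0,0,0,0,0,0])

```text
time: 20.98
ee_pos: [0.5297, 0.1059, 0.0494]
eef_rot: [0.011, 0.707, 0.012, -0.707]
ft_force: [-0.0, 6.2, -1.0]
opening: 0.0002
```

Emit:
jog_arm(series=[0,0,0.1,0,0,0,0,0,0,0])

```text
time: 21.22
ee_pos: [0.5297, 0.1053, 0.0494]
eef_rot: [0.011, 0.707, 0.013, -0.707]
ft_force: [0.6, 7.9, -0.7]
opening: 0.0
```

Force climbs steadily (1.9, 6.2, 7.9 N) along the wing normal, as a springy stop would. Back off, lift and move clear.

Emit:
jog_arm(series=[0,0,-0.4,0,0,0,0,-0.6,0,0,0,-3,0,0,0,0,-4,0,0,0,0,-5,0,0,0,0,-4,0,0,0,0,0,5,1,0,0,0,5,1,0,0,0,5,1,0,0,0,5,1,0,0,0,5,1,0,0,0,5,1,0,0,0,0,0,0,0,0,0,0,0])

```text
time: 22.98
ee_pos: [0.4791, -0.1874, 0.2092]
eef_rot: [-0.011, -0.707, -0.011, 0.707]
ft_force: [-0.8, -0.1, -0.8]
opening: -0.0003
```

```bash
python3 - <<'E'
from h import *
c=capture("scene");t=capture("top");print(state()["ee_pos"],state()["ft_force"])
a=cv2.resize(c["frame"][145:240,190:335],None,fx=5,fy=5,interpolation=cv2.INTER_CUBIC)
cv2.imwrite("pics/k.png",a[...,::-1])
E
```

```text
[ 0.47936155 -0.18663419  0.20931766] [0.64625369 0.38451282 0.09793172]
```

View pics/k.png

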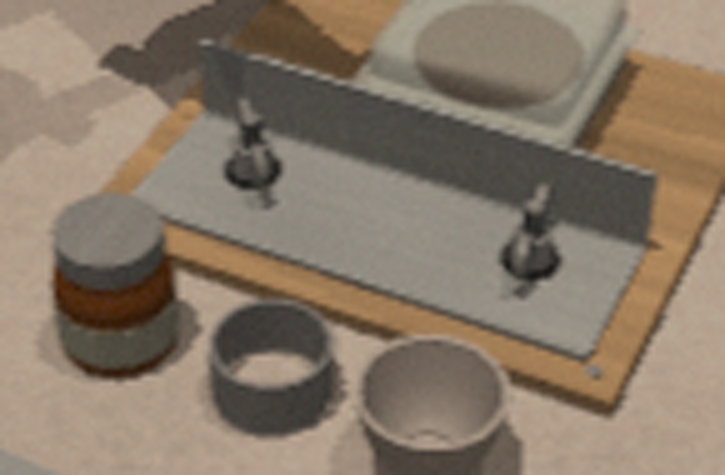

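Both nuts now sit alike in their washers: tight nut at (253,150), the other at (532,240). The jar, cutter, cup and box look undisturbed. Handing in.

```bash
python3 -c "
from cell import close_job;print(close_job())"
```

```text
the job is handed in; nothing more can be done
None
```

The loose wing nut is down on its washer and snug, and I handed the job in at about 23 s. It was the nut at the left (+y) end. I turned it clockwise with four light strokes of the shut fingertips, never gripping it, for about 7.9 rad in all.

- **Snug:** the fourth stroke met a stop, where the force reached 13 N. I backed off and pushed again gently at a flatter contact. The force climbed through 1.9, 6.2 and 7.9 N over about 2 mm, which fits the rubber stop.
- **Final picture:** this nut now sits on its washer like the tight one. The tight nut and the cup, cutter, jar and box on the board look undisturbed. box_b and the spatula were outside that view, but the arm did not go low near them.
- **Clear at the end:** the arm stood clear at 0.21 m height, with no contact force beyond sensor noise (under 1 N).
- **Disagreement:** at the first stop contact, the force pointed about 27° off the wing's normal. I put this down to friction at the finger's corner, and the second push was along the normal.
- **Not checked:** I judged the final nut height by eye and by force; I did not measure it.

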